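Swing the probe arm over the beaker and lock it

ROBOT

A 7-joint arm with a two-finger parallel gripper is mounted at the origin on the work surface. World frame = base frame: x ahead of the robot, y to its left, z up, the work surface at z = 0. Lengths are in m, angles in rad, forces in N, time in s.
With the tool pointing down it reaches from about 0.4 to 0.85 m from the base axis. Payload 4.5 kg.
Tool frame: the origin (TCP) lies on the centre line of the jaws, within the pads' length; the fingertips stand 14 mm ahead of it and the grasp point (between the pads) lies 5 mm behind it (r.tcp_to_tips is the z of the fingertips in the tool frame, in m); z points along the fingers, y is the direction in which the jaws open and shut (so a half turn about z gives the same grasp; the last joint's range is limited). The gripper opens to 88 mm and grips with 3 to 60 N. Pads are 18 mm wide; open, the fingers measure 123 mm over their backs; the gripper's body (75 mm by 187 mm) begins 45 mm behind the grasp point.
Start: joints at [-1.279, 0.689, -0.195, 1.565, 0.157, 0.902, -0.215], TCP at [0.159, 0.604, 0.253] pointing down, gripper open.
Joint ranges: [-3.01, 3.01], [-0.46, 2.08], [-1.47, 1.51], [0.13, 2.56], [-1, 4.14], [0.04, 2.09], [-2.66, 2.66]. Speed limits (rad/s): [2.57, 2.57, 3.14, 3.14, 3.14, 3.14, 3.14].

INTERFACE

Orientations are given as a unit quaternion [x, y, z, w].
In Python, from plant import r, viewer gives the robot as it stands.
- The arm moves only by the shell command python3 -m inch 'ROWS' [FORCE]. ROWS is JSON, a list of rows, each a list of 3 entries, a list of its own where there are three numbers: the closure, from 0 (fully open) to 1 (shut), then the shift along the tool's x, y, z in cm, then the turn about the tool's z in degrees. In form: [[fingers, [x, y, z], yaw], ...]. A call has 1 to 20 rows; each row is the pose to reach, as a shift and turn from the pose commanded when the call began, along the tool's axes at that moment; what a row does not reach only later rows make up. A row lasts 1/10 s, in which the tool goes at most 50 mm and 8.59 degrees, less where a joint would pass 70% of its speed; a pose out of reach is approached as far as the arm can. A call with a gripper value outside its range is refused whole. The fingers move at their own pace and stop on an object; FORCE is the grip in N (left out, the last holds). Time passes only in rows, so rows that repeat a pose let the fingers close. It gives the time, the measured TCP pose, the force and the opening at its end, in the units of the state.
- r.get_state(): the state, without advancing time (a new reading comes with each control period).
- viewer.snapshot(name): name is "scene" or "side" or "wrist"; returns the picture (400x640x3 uint8, red, green, blue); there is no depth.
- viewer.camera_params(name): a dict with "intrinsics" (3x3 intrinsics, pixels), "world_to_cam" (4x4, takes a point from world to camera coordinates). Camera axes: x right, y up, looking along -z (the intrinsics and any distortion apply to the point x, -y, -z); pixel columns grow to the right and rows downward; lengths in m; the calibration is good to about 2 mm. The wrist camera is an equidistant fisheye: a pixel r from the principal point sees the ray r / f radians off the axis. A picture is of the moment at which its call begins: read the wrist's pose just before it. camera_params takes no time and is no camera call; for the wrist camera it gives the pose at the moment of the call.
- r.finish_job(): hands the job in, once; it reports no verdict.
Trained networks look in the newest picture that a camera, given by its name, has taken for a name from the list of things; names that differ only in an ending like _2 or _b are one class to them, and where a whole thing is asked for, a point or a joint stands for the part that bears it (a point fixed in the world has none). Each returns a list of dicts, best first, with "p" (0 to 1); they miss things now and then, are a little off and sometimes report something else, mostly with a low value. They report only what shows in the picture. A call takes as long as a camera call. They do not tell look-alikes from the thing itself.
- viewer.outline_of(camera, name): "pixels" (400x640 bool, what is visible of it) and "bbox" ([left, top, width, height] in pixels, round what is visible of it).
The state is a dict: "clock": time; "q": joint angles; "qd": joint speeds; "joint_torque": joint torques, N m; "tool_pos": TCP position; "eef_rot": TCP orientation; "contact_force": force on the tool from outside, world axes, zero at the start; "moment": the same for the moment, N m; "opening": opening from 0.0 (shut) to 1.0 (fully open).
Only numpy, scipy, OpenCV 4.12 (cv2) and the standard library are available. Lean on these libraries where they do the work, as an engineer would, in place of code of your own. Each camera call takes 0.05 s, during which the arm holds its last target.

TASK

On the probe stand, push the swing arm round until the hanging probe is right above the middle of the beaker's mouth (the beaker is the open, straight-sided cup). Then push the lock lever on top of the column anticlockwise (seen from above) fully to its stop, leaving the probe over the beaker. Never touch the fragile probe or the black cap above it, and do not shift, tip or pick up any of the four vessels.

Things in the scene. Friction and masses are not known exactly. Their poses are not given: they have to be found in the camera images.
- pivot (a point): Point on the column axis of the fixed probe stand, 225 mm above the bench (the arm's mid-height). Grey round foot of radius 65 mm, column of radius 9 mm, highest point 259 mm. Arm and lever turn about this vertical axis. Place and yaw vary; the point's x axis is the stand's: the arm at joint 0 points along its -x.
- probe_tip (a point): Lowest point of the thin upright probe (12 mm across) hanging from the end of the swing arm, 170 mm from the column axis and 125 mm above the bench. The line from pivot to probe_tip, seen from above, is the arm's direction. A black cap of radius 9 mm sits above the arm's end, top 250 mm above the bench. Both must not be touched.
- probe_arm (a joint): Angle of the swing arm (rad): 0 along the stand's -x, positive anticlockwise seen from above, stops at -1.65 and 1.65. It starts within 0.25 of 0. Friction (about 0.22 N m, 2 N at 110 mm out) keeps it where it is left; the lock lever does not change this.
- swing_bar (a point): Middle of the swing arm's level aluminium bar, 95 mm from the column axis: the place to push. The bar is 10 mm wide and 20 mm high (215 to 235 mm above the bench) and is clear from 25 to 150 mm out, between the grey hub (radius 18 mm) and the round grey probe holder (radius 13 mm, centred 170 mm out).
- lock_lever (a joint): Angle of the lock lever in rad, positive anticlockwise seen from above; it starts between 0 and 0.2 (unlocked) and its stop is at 1.2 (locked). It stays where it is left (friction about 0.08 N m). At 0 the lever points 0.6 rad clockwise of the stand's +x axis, on the side away from the arm.
- lever_end (a point): Centre of the round black knob (radius 8 mm, 18 mm high) at the free end of the lock lever, 66 mm from the column axis, 251 mm above the bench. The lever is a steel bar 9 mm wide, 12 mm high (245 to 257 mm above the bench), turning about the column axis just above the arm; the line from pivot to lever_end is its direction.
- beaker_mouth (a point): Centre of the mouth of the beaker, 90 mm above the bench: a loose open white cup with straight sides, 70 mm across outside, walls 3 mm. It stands on the bench about 170 mm from the column axis, in one of four places round the stand that lie about 0.7 and 1.3 rad either side of the arm's joint 0.
- flask_mid (a point): Middle of the stoppered conical glass flask (68 mm across the foot, 94 mm high, this point 47 mm up), loose, in another of the four places. Leave it alone.
- jar_mid (a point): Middle of the closed white screw-lid jar (58 mm across, 80 mm high, this point 40 mm up), loose, in another of the four places. Leave it alone.
- dish_mid (a point): Middle of the low open white bowl (72 mm across, 35 mm high, this point 17.5 mm up), loose, in another of the four places. Leave it alone.
Mind the look-alikes: they are no part of the job. What is shaped like the part that bears beaker_mouth but blue or turquoise is not meant.

How it is judged:
On the way, in this order (a step that is already met when the one before it is completed fails the run):
1. the probe hangs over the middle of the beaker's mouth, with the lock lever not yet at its stop (horizontal distance between probe_tip and beaker_mouth below 0.016 m and not (value of joint lock_lever above 1.05 rad)), for 0.2 s.
2. the lock lever is pushed to its stop with the probe still over the beaker (horizontal distance between probe_tip and beaker_mouth below 0.016 m and value of joint lock_lever above 1.05 rad), for 0.2 s.
At the end, for the whole second after the job is handed in: The probe tip is within 16 mm (seen from above) of the centre of the beaker's mouth, the lock lever is at its stop (over 1.05 of 1.2 rad), the arm is at rest and the beaker stands upright (all of step 2 and velocity of joint probe_arm between -0.03 and 0.03 rad/s and angle between beaker_mouth's own z axis and vertical below 0.1 rad); the robot touches nothing.
It fails at once if the probe or its cap is touched (contact force between any of probe_arm_c3, probe_arm_c4 and the fingers above 0.5 N or contact force between any of probe_arm_c3, probe_arm_c4 and the arm above 0.5 N).
It fails at once if the beaker is shifted over 20 mm, tipped or picked up (distance of beaker_mouth from where it was at the start of the episode above 0.02 m or angle between beaker_mouth's own z axis and vertical above 0.3 rad).
It fails at once if the flask is shifted over 20 mm, tipped or picked up (distance of flask_mid from where it was at the start of the episode above 0.02 m or angle between flask_mid's own z axis and vertical above 0.3 rad).
It fails at once if the jar is shifted over 20 mm, tipped or picked up (distance of jar_mid from where it was at the start of the episode above 0.02 m or angle between jar_mid's own z axis and vertical above 0.3 rad).
It fails at once if the bowl is shifted over 20 mm, tipped or picked up (distance of dish_mid from where it was at the start of the episode above 0.02 m or angle between dish_mid's own z axis and vertical above 0.3 rad).
It also fails if it takes over 53 s, if anything falls off the work surface, if the arm or the gripper's body presses on something with over 40 N, if the wrist force passes 120 N, or if a joint passes its speed limit or range.

## Working session

There is one attempt and no reset: what is moved stays moved. The work goes in short steps, Python scripts to look and compute and a shell command to move; the robot and the scene stay as the last step left them, time stands still between calls to the robot, and variables do not carry over. Pictures are saved under pics/ and viewed, and the job is handed in when it is done.

```bash
ls; mkdir -p pics
python3 - <<'E'
from plant import r, viewer
import cv2
s=r.get_state(); print(s['clock'],s['tool_pos'],s['eef_rot'],s['opening'],r.tcp_to_tips)
for n in ["scene","side"]:
    im=viewer.snapshot(n); cv2.imwrite(f'pics/{n}0.png',im[:,:,::-1])
    p=viewer.camera_params(n); print(n,p)
E
```

```text
pics
0.0 [0.15922792 0.60374517 0.25191245] [ 1.28497318e-01  9.91709429e-01 -9.19319432e-04 -4.60601422e-05] 0.9976470939067336 0.014
scene {'intrinsics': array([[485.26883203,   0.        , 313.916881  ],
       [  0.        , 485.26883203, 193.28700709],
       [  0.        ,   0.        ,   1.        ]]), 'world_to_cam': array([[-0.80375125,  0.59482002, -0.01315564,  0.4400485 ],
       [-0.39205047, -0.51286752,  0.76371679,  0.1393603 ],
       [ 0.44752693,  0.618996  ,  0.64541738, -1.38380863],
       [ 0.        ,  0.        ,  0.        ,  1.        ]])}
side {'intrinsics': array([[476.01293678,   0.        , 314.49155343],
       [  0.        , 476.01293678, 193.4727324 ],
       [  0.        ,   0.        ,   1.        ]]), 'world_to_cam': array([[-0.98956295, -0.14346494, -0.01352697,  0.58320357],
       [ 0.08223325, -0.63929903,  0.76454852, -0.14088959],
       [-0.11833368,  0.75545653,  0.64442422, -0.98953197],
       [ 0.        ,  0.        ,  0.        ,  1.        ]])}
```

View pics/scene0.png

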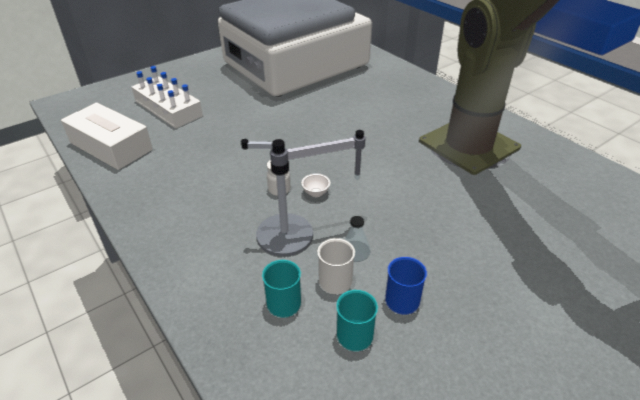

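View pics/side0.png

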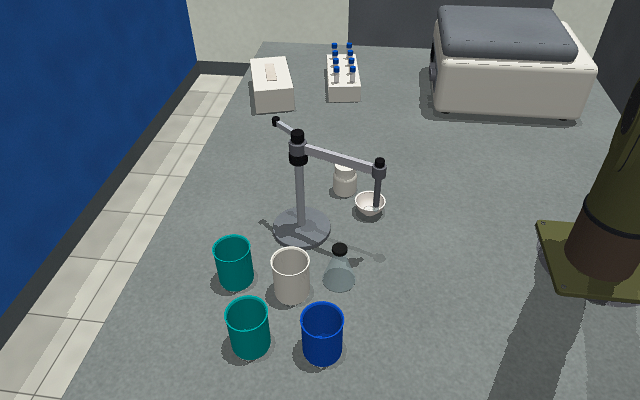

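Candidates for the beaker in the scene view: white cup (336,265), which matches the description. The teal cups (282,288) and (356,320) and the blue cup (405,285) are look-alikes. The white bowl (316,185) is too low, the jar (278,178) is closed, and the flask (356,238) has a stopper.

Run:
```python
from plant import r, viewer
import cv2, numpy as np, pickle
out={}
for n in ["scene","side"]:
    im=viewer.snapshot(n); P=viewer.camera_params(n); out[n]=dict(im=im,P=P)
    for t in ["beaker_mouth","flask_mid","jar_mid","dish_mid","swing_bar","lever_end","probe_tip","pivot"]:
        o=viewer.outline_of(n,t)
        out[n][t]=o
        print(n,t,[(round(d['p'],2),d['bbox'],int(d['pixels'].sum())) for d in o[:5]])
pickle.dump(out,open('o0.pkl','wb'))
a=out['scene']['im'][130:360,210:450]; b=out['side']['im'][105:375,190:420]
cv2.imwrite('pics/crop1.png',np.hstack([cv2.resize(a,(400,383),interpolation=2),cv2.resize(b,(326,383),interpolation=2)])[:,:,::-1])
```

```text
scene beaker_mouth [(0.92, [337.4, 290.4, 40.5, 59.9], 2061), (0.82, [260.9, 259.7, 34.6, 58.7], 1896), (0.69, [316.6, 237.4, 36.1, 60.0], 1776), (0.66, [384.9, 255.6, 46.3, 56.7], 1905), (0.22, [267.8, 132.2, 97.7, 44.8], 1209)]
scene flask_mid [(0.83, [344.0, 213.3, 23.0, 48.3], 681)]
scene jar_mid [(0.87, [265.0, 161.9, 23.4, 34.1], 305)]
scene dish_mid [(0.95, [297.1, 174.0, 32.8, 21.9], 512)]
scene swing_bar [(0.56, [271.8, 129.7, 91.5, 48.6], 1247)]
scene lever_end [(0.61, [239.8, 137.5, 46.3, 17.0], 431)]
scene probe_tip [(0.76, [268.8, 131.9, 99.1, 48.7], 1308)]
scene pivot [(0.88, [241.5, 133.6, 124.5, 125.4], 4101), (0.24, [241.8, 137.4, 43.8, 16.3], 447)]
side beaker_mouth [(0.85, [224.3, 293.0, 45.6, 68.7], 2450), (0.78, [270.0, 244.2, 43.0, 62.9], 1908), (0.69, [302.8, 298.1, 39.7, 67.9], 2436), (0.6, [207.6, 232.0, 43.7, 59.5], 1892)]
side flask_mid []
side jar_mid [(0.93, [335.4, 165.7, 22.9, 31.6], 649), (0.54, [269.6, 243.1, 41.6, 64.7], 1903)]
side dish_mid [(0.67, [356.6, 192.4, 31.3, 24.2], 491), (0.27, [286.0, 139.3, 104.0, 74.4], 1535)]
side swing_bar [(0.69, [286.6, 140.9, 102.0, 71.8], 1384)]
side lever_end [(0.84, [272.5, 114.7, 30.5, 31.4], 370)]
side probe_tip [(0.62, [288.0, 144.2, 93.4, 62.1], 1335)]
side pivot []
```

View pics/crop1.png

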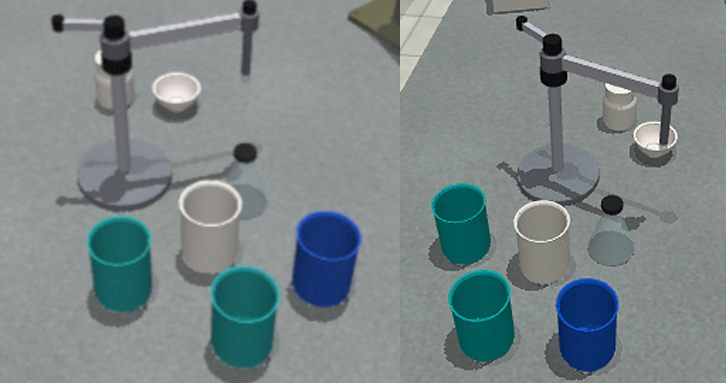

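```bash
cat > h.py <<'E'
import numpy as np, cv2, pickle
from scipy.optimize import least_squares, minimize
def proj(P,X):
    X=np.atleast_2d(X); M=P['world_to_cam']; c=X@M[:3,:3].T+M[:3,3]; K=P['intrinsics']
    return np.c_[K[0,0]*c[:,0]/-c[:,2]+K[0,2], K[1,1]*-c[:,1]/-c[:,2]+K[1,2]]
def ray(P,uv):
    M=P['world_to_cam'];K=P['intrinsics']
    d=np.array([(uv[0]-K[0,2])/K[0,0],-(uv[1]-K[1,2])/K[1,1],-1]); R=M[:3,:3]
    return -R.T@M[:3,3], R.T@d
def onz(P,uv,z):
    c,d=ray(P,uv); return c+d*(z-c[2])/d[2]
def tri(Ps,uvs):
    return least_squares(lambda X:np.concatenate([proj(P,X)[0]-u for P,u in zip(Ps,uvs)]),[.3,.6,.2])
def circ(x,y,z,rad,n=48):
    t=np.linspace(0,2*np.pi,n,endpoint=False); return np.c_[x+rad*np.cos(t),y+rad*np.sin(t),np.full(n,z)]
E
python3 - <<'E'
from h import *
o=pickle.load(open('o0.pkl','rb')); S,D=o['scene']['P'],o['side']['P']
for n,a,b,z in [('cap',(360,132.4),(379.8,159.3),.25),('tip',(357.6,175),(376.3,207),.125),('coltop',(279.6,140),(297.3,130.4),.259),('knob',(244.2,143.8),(275.4,121),.251)]:
    t=tri([S,D],[a,b]); print(n,t.x.round(4),'res',t.fun.round(1),onz(S,a,z).round(4),onz(D,b,z).round(4))
# beaker
def pick(n,c):
    for d in o[n]['beaker_mouth']:
        l,t,w,h=d['bbox']
        if l<c[0]<l+w and t<c[1]<t+h: return d
mk=[pick('scene',(336,265)),pick('side',(291,275))]
def render(P,x,y,r=.035,h=.09):
    m=np.zeros((400*4,640*4),np.uint8)
    pts=np.r_[proj(P,circ(x,y,0,r)),proj(P,circ(x,y,h,r))]
    cv2.fillConvexPoly(m,cv2.convexHull(((pts+.5)*4).astype(np.int32)),255); return cv2.resize(m,(640,400),interpolation=cv2.INTER_AREA)/255.
def cost(v,sel=(0,1)):
    return sum(np.abs(render([S,D][i],*v)-mk[i]['pixels']).sum() for i in sel)
for sel in [(0,),(1,),(0,1)]:
    x0=onz(S,(336,250),.09)[:2]
    t=minimize(cost,x0,args=(sel,),method='Nelder-Mead',options=dict(initial_simplex=[x0,x0+[.02,0],x0+[0,.02]],xatol=2e-4)); print(sel,t.x.round(4),t.fun)
E
```

```text
cap [0.4621 0.0466 0.2509] res [-0.3 -1.1 -0.2  1. ] [0.4633 0.0489 0.25  ] [0.4618 0.0424 0.25  ]
tip [0.4602 0.0453 0.1375] res [-0.1 -0.4 -0.1  0.3] [0.45   0.0345 0.125 ] [0.4599 0.0301 0.125 ]
coltop [ 0.6198 -0.0084  0.2658] res [-0.  -0.2 -0.   0.2] [ 0.6149 -0.0164  0.259 ] [ 0.6219 -0.0194  0.259 ]
knob [ 0.6727 -0.0557  0.2534] res [-0.1 -0.2 -0.1  0.3] [ 0.6715 -0.0581  0.251 ] [ 0.6738 -0.0606  0.251 ]
(0,) [0.6112 0.1589] 61.40392156862745
(1,) [0.6121 0.1573] 66.07058823529412
(0, 1) [0.6116 0.1586] 141.52549019607844
```

```bash
cat > ov.py <<'E'
from h import *
import sys
def overlay(o,px,py,th,ph,bx,by,f,boxes):
    ims=[]
    for n,(x0,y0,x1,y1) in boxes.items():
        k=4; im=cv2.resize(o[n]['im'][y0:y1,x0:x1],None,fx=k,fy=k,interpolation=cv2.INTER_CUBIC)[:,:,::-1].copy()
        P=o[n]['P']
        def dr(pts,c,cl=True): cv2.polylines(im,[np.round(((proj(P,pts)-[x0,y0]+.5)*k)).astype(np.int32)],cl,c,1)
        dr(circ(px,py,0.0,.065),(0,0,255)); dr(circ(px,py,.259,.009),(0,0,255)); dr([[px,py,0],[px,py,.259]],(0,0,255),False)
        tx,ty=px+.17*np.cos(th),py+.17*np.sin(th)
        dr(circ(tx,ty,.25,.009),(0,255,255)); dr(circ(tx,ty,.125,.006),(0,255,255)); dr([[px,py,.235],[tx,ty,.235]],(0,255,255),False);dr([[px,py,.215],[tx,ty,.215]],(0,255,255),False)
        lx,ly=px+.066*np.cos(ph),py+.066*np.sin(ph)
        dr(circ(lx,ly,.26,.008),(0,255,0));dr(circ(lx,ly,.242,.008),(0,255,0))
        dr(circ(bx,by,.09,.035),(255,0,255));dr(circ(bx,by,0,.035),(255,0,255))
        ims.append(im)
    h=max(i.shape[0] for i in ims)
    w=np.hstack([cv2.copyMakeBorder(i,0,h-i.shape[0],0,0,0) for i in ims])
    s=min(800/w.shape[1],600/w.shape[0],1)
    cv2.imwrite(f,cv2.resize(w,None,fx=s,fy=s,interpolation=cv2.INTER_AREA))
E
python3 - <<'E'
from ov import *
o=pickle.load(open('o0.pkl','rb')); S,D=o['scene']['P'],o['side']['P']
obs=[]
def res(v):
    px,py,th,ph=v; r=[]
    tx,ty=px+.17*np.cos(th),py+.17*np.sin(th); lx,ly=px+.066*np.cos(ph),py+.066*np.sin(ph)
    for P,u in [(S,((360,132.4),(279.6,140),(244.2,143.8),(285,233.5))),(D,((379.8,159.3),(297.3,130.4),(275.4,121),(301.5,227)))]:
        for X,q in zip([(tx,ty,.25),(px,py,.259),(lx,ly,.251),(px,py,.005)],u): r+=list(proj(P,X)[0]-q)
    return np.array(r)
t=least_squares(res,[.615,-.012,2.8,-.7],loss='soft_l1'); print(t.x, res(t.x).round(1))
v=t.x
overlay(o,*v,.6116,.1586,'pics/ov1a.png',dict(scene=(230,125,380,310)))
overlay(o,*v,.6116,.1586,'pics/ov1b.png',dict(side=(250,105,400,310)))
E
```

```text
[ 0.62009615 -0.01626847  2.76756513 -0.6691881 ] [-0.5 -0.9 -2.2  0.9  0.1  0.3 -0.8 -0.3 -0.1  1.1  0.6  1.   0.6  0.9
  0.5  0.1]
```

View pics/ov1a.png

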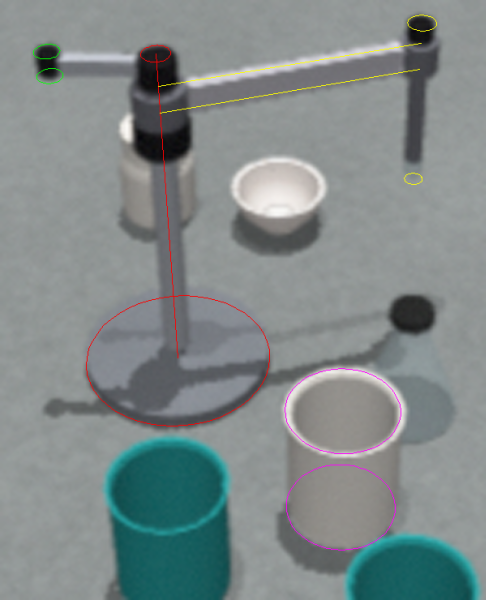

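View pics/ov1b.png

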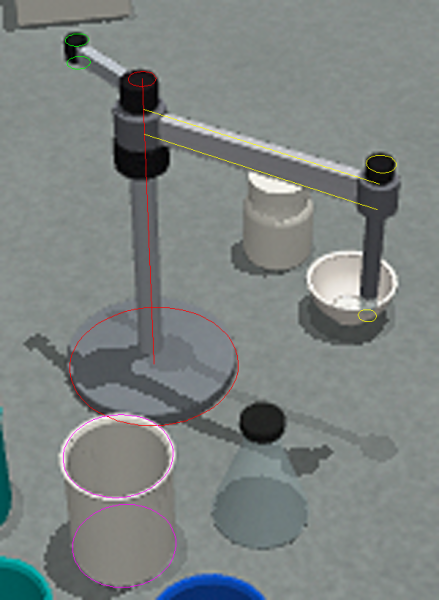

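```bash
python3 -m inch '[[1,[0,0,-6],0],[1,[0,0,-11],0],[1,[0,0,-11],0],[1,[-4,-2.5,-11],0],[1,[-8,-5,-11],0],[1,[-12,-7.5,-11],0],[1,[-16,-10,-11],0],[1,[-20,-12.5,-11],0],[1,[-24,-15,-11],0],[1,[-28,-18,-11],0],[1,[-31,-22,-11],2],[1,[-34,-26,-11],4],[1,[-37,-30,-11],6],[1,[-39,-34,-11],6.6],[1,[-42,-38,-11],6.6],[1,[-44,-42,-11],6.6],[1,[-47,-46,-11],6.6],[1,[-49,-49,-11],6.6],[1,[-50.9,-51.8,-11],6.6],[1,[-50.9,-51.8,-11],6.6]]'
```

```text
clock: 3.0
tool_pos: [0.5202, -0.0323, 0.3622]
eef_rot: [0.19, 0.982, -0.002, 0.0]
contact_force: [-0.7, -0.9, 0.8]
opening: 0.007
```

Run:
```python
from plant import r, viewer
import cv2, numpy as np
a=viewer.snapshot("scene");b=viewer.snapshot("side")
cv2.imwrite('pics/m1.png',cv2.resize(np.hstack([a[50:350,180:480],b[50:350,180:480]]),(800,400))[:,:,::-1])
```

```text
(no output)
```

View pics/m1.png

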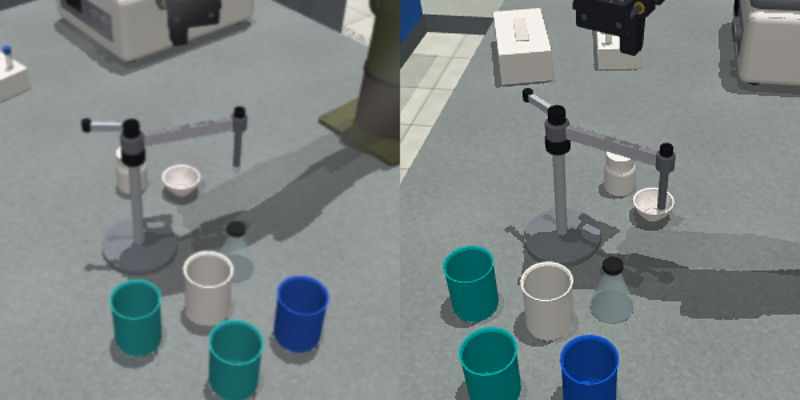

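Run:
```python
from h import *
o=pickle.load(open('o0.pkl','rb'))
for n in ('scene','side'):
  for X in ([.5202,-.0323,.348],[.5202,-.0323,.219],[.536,.0165,.235]): print(n,X,proj(o[n]['P'],X))
```

```text
scene [0.5202, -0.0323, 0.348] [[312.96635939  81.63199414]]
scene [0.5202, -0.0323, 0.219] [[313.84304212 137.09216627]]
scene [0.536, 0.0165, 0.235] [[321.80373965 143.75820135]]
side [0.5202, -0.0323, 0.348] [[352.71853844  88.00635611]]
side [0.5202, -0.0323, 0.219] [[350.20644375 147.63542879]]
side [0.536, 0.0165, 0.235] [[339.79088885 154.75799609]]
```

```bash
python3 -m inch '[[1,[0,0,4],0],[1,[0,0,8],0],[1,[0,0,11],0],[1,[0,0,12.8],0],[1,[0,0,12.8],0]]'
python3 - <<'E'
from plant import r, viewer
import cv2, numpy as np
a=viewer.snapshot("scene");b=viewer.snapshot("side")
cv2.imwrite('pics/m2.png',cv2.resize(np.hstack([a[50:250,220:420],b[50:250,230:430]]),(800,400),interpolation=2)[:,:,::-1])
E
```

```text
clock: 3.6
tool_pos: [0.5174, -0.0243, 0.2325]
eef_rot: [0.184, 0.983, -0.0, -0.003]
contact_force: [-0.0, -0.6, 0.3]
opening: 0.003
```

View pics/m2.png

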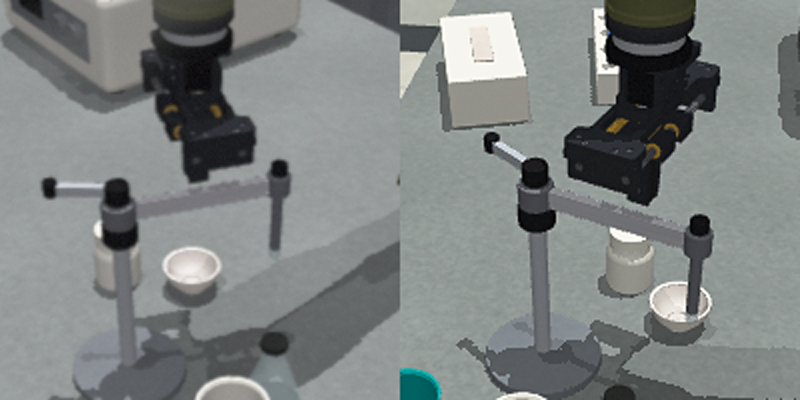

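```bash
cat > rows.py <<'E'
from h import *
from plant import r
def rows(targets):  # world x,y,z, tool-y angle(rad)
    s=r.get_state(); q=s['eef_rot']; p=s['tool_pos']
    from scipy.spatial.transform import Rotation as R
    M=R.from_quat(q).as_matrix(); a0=np.arctan2(M[1,1],M[0,1])
    xt=np.array([np.sin(-a0)*1,0]); 
    yt=np.array([np.cos(a0),np.sin(a0)]); xt=np.array([-np.sin(a0),np.cos(a0)])
    if xt@M[:2,0]<0: xt=-xt
    out=[]
    for x,y,z,a in targets:
        d=np.array([x,y])-p[:2]
        out.append([round(100*d@xt,1),round(100*d@yt,1),round(-100*(z-p[2]),1),round(-np.degrees((a-a0+np.pi)%(2*np.pi)-np.pi),1)])
    return out
PX,PY=.6201,-.0163
def arm(th,r_=.09,off=.0225,z=.233):
    return (PX+r_*np.cos(th)-off*np.sin(th),PY+r_*np.sin(th)+off*np.cos(th),z,th-np.pi/2)
E
python3 - <<'E'
from rows import *
for th in [2.85,2.78]+list(np.arange(2.70,1.69,-.08))+[1.68]: print(round(th,2),rows([arm(th)])[0])
E
```

```text
2.85 [np.float64(-0.3), np.float64(1.5), np.float64(0.2), np.float64(-4.5)]
2.78 [np.float64(-0.1), np.float64(2.1), np.float64(0.2), np.float64(-0.5)]
2.7 [np.float64(0.1), np.float64(2.8), np.float64(0.2), np.float64(4.1)]
2.62 [np.float64(0.2), np.float64(3.6), np.float64(0.2), np.float64(8.6)]
2.54 [np.float64(0.2), np.float64(4.3), np.float64(0.2), np.float64(13.2)]
2.46 [np.float64(0.2), np.float64(5.1), np.float64(0.2), np.float64(17.8)]
2.38 [np.float64(0.1), np.float64(5.8), np.float64(0.2), np.float64(22.4)]
2.3 [np.float64(-0.0), np.float64(6.5), np.float64(0.2), np.float64(27.0)]
2.22 [np.float64(-0.2), np.float64(7.2), np.float64(0.2), np.float64(31.6)]
2.14 [np.float64(-0.5), np.float64(7.9), np.float64(0.2), np.float64(36.1)]
2.06 [np.float64(-0.8), np.float64(8.6), np.float64(0.2), np.float64(40.7)]
1.98 [np.float64(-1.1), np.float64(9.3), np.float64(0.2), np.float64(45.3)]
1.9 [np.float64(-1.5), np.float64(9.9), np.float64(0.2), np.float64(49.9)]
1.82 [np.float64(-2.0), np.float64(10.5), np.float64(0.2), np.float64(54.5)]
1.74 [np.float64(-2.5), np.float64(11.0), np.float64(0.2), np.float64(59.1)]
1.68 [np.float64(-2.9), np.float64(11.4), np.float64(0.2), np.float64(62.5)]
```

```bash
python3 -m inch '[[1,[-0.1,1,0],0],[1,[-0.1,1.6,0],0],[1,[-0.1,2.1,0],0],[1,[0.1,2.8,0],4],[1,[0.2,3.6,0],8.5],[1,[0.2,4.3,0],13],[1,[0.2,5.1,0],18],[1,[0.1,5.8,0],22.4],[1,[0.1,5.8,0],22.4]]'
python3 - <<'E'
from plant import r, viewer
import cv2, numpy as np
print(r.get_state()['moment'])
a=viewer.snapshot("scene");b=viewer.snapshot("side")
cv2.imwrite('pics/m3.png',cv2.resize(np.hstack([a[50:250,220:420],b[50:250,230:430]]),(800,400),interpolation=2)[:,:,::-1])
E
```

```text
clock: 4.6
tool_pos: [0.5397, 0.0293, 0.235]
eef_rot: [0.372, 0.928, 0.0, 0.0]
contact_force: [-0.2, -0.3, 0.0]
opening: 0.004
[-0.0630456   0.06659145  0.04366854]
```

View pics/m3.png

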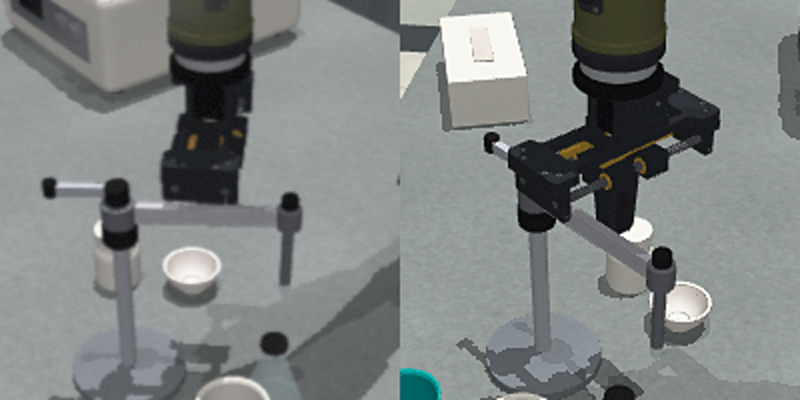

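The fingers push the bar's near face. The arm has swung part way, with the cap at scene crop (290,202) well clear of the fingers. I'll continue the arc.

Run:
```python
from rows import *
for th in list(np.arange(2.34,1.69,-.08))+[1.70]: print(round(th,2),*map(float,rows([arm(th)])[0]))
```

```text
2.34 0.2 0.4 0.2 2.3
2.26 0.3 1.1 0.2 6.9
2.18 0.4 1.9 0.2 11.5
2.1 0.4 2.6 0.2 16.1
2.02 0.3 3.3 0.2 20.6
1.94 0.2 4.1 0.2 25.2
1.86 0.0 4.8 0.2 29.8
1.78 -0.2 5.5 0.2 34.4
1.7 -0.5 6.2 0.2 39.0
1.7 -0.5 6.2 0.2 39.0
```

```bash
python3 -m inch '[[1,[0.2,0.4,0.1],2.3],[1,[0.3,1.1,0.1],7],[1,[0.4,1.9,0.1],11.5],[1,[0.4,2.6,0.1],16],[1,[0.3,3.3,0.1],20.6],[1,[0.2,4.1,0.1],25],[1,[0,4.8,0.1],30],[1,[-0.2,5.4,0.1],34.4],[1,[-0.4,5.9,0.1],37],[1,[-0.4,5.9,0.1],37]]'
python3 - <<'E'
from plant import r, viewer
import cv2, numpy as np, pickle
o={}
for n in ('scene','side'): o[n]=dict(im=viewer.snapshot(n),P=viewer.camera_params(n))
pickle.dump(o,open('o1.pkl','wb'))
from ov import *
th=1.72
overlay(o,.6201,-.0163,th,-.669,.6116,.1586,'pics/m4.png',dict(scene=(230,105,390,305),side=(250,105,410,305)))
E
```

```text
clock: 5.7
tool_pos: [0.5833, 0.0686, 0.2335]
eef_rot: [0.647, 0.762, 0.0, -0.0]
contact_force: [-0.6, -0.1, 0.4]
opening: 0.004
```

View pics/m4.png

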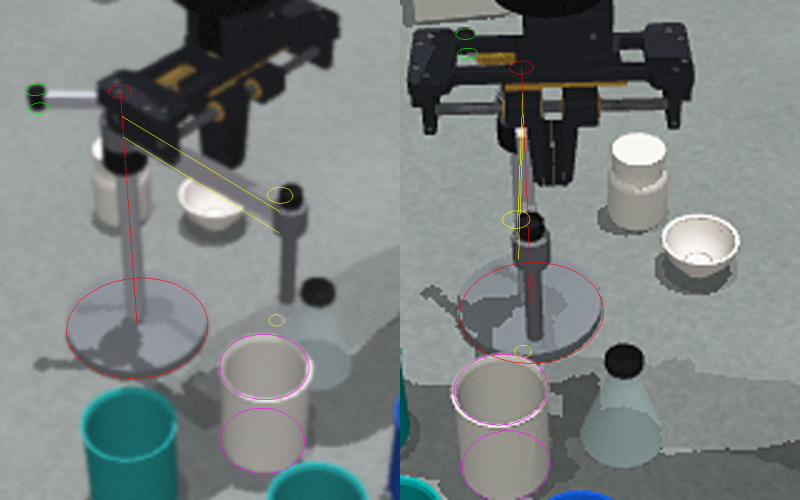

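Run:
```python
from ov import *
o=pickle.load(open('o1.pkl','rb')); S,D=o['scene']['P'],o['side']['P']
a,b=(345.4,180.2),(303.4,190.8)
t=tri([S,D],[a,b]); print(t.x,t.fun,onz(S,a,.25),onz(D,b,.25))
for X in (t.x,onz(S,a,.25),onz(D,b,.25)):
    d=X[:2]-[.6201,-.0163]; print(np.arctan2(d[1],d[0]),np.hypot(*d))
overlay(o,.6201,-.0163,1.79,-.669,.6116,.1586,'pics/m4b.png',dict(scene=(260,155,380,285),side=(260,155,380,285)))
```

```text
[0.5833236  0.14802588 0.24924386] [-0.27286783 -0.91021582 -0.19540795  0.8529841 ] [0.58520879 0.1510624  0.25      ] [0.58319026 0.14670521 0.25      ]
1.7909698808229986 0.16839091085292732
1.7763294055438048 0.17096072568208434
1.793474165743423 0.16713176885679212
```

View pics/m4b.png

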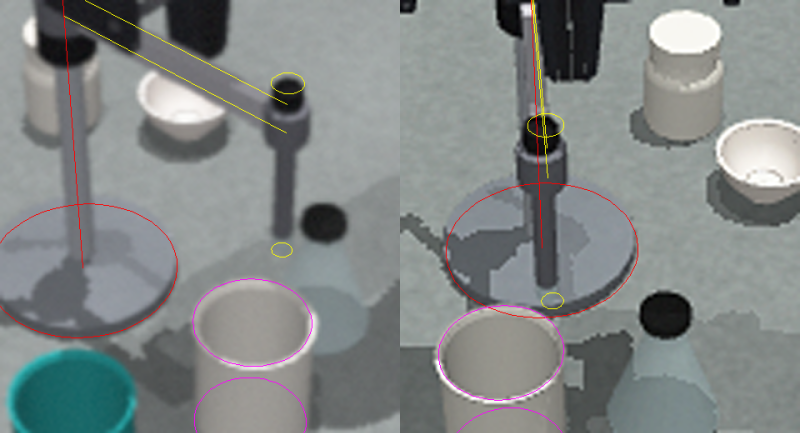

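Run:
```python
from rows import *
for th in [1.78,1.72,1.67,1.64,1.62]: print(round(th,2),*map(float,rows([arm(th,off=.018)])[0]))
```

```text
1.78 0.0 0.0 0.1 -2.7
1.72 0.1 0.6 0.1 0.8
1.67 0.2 1.0 0.1 3.6
1.64 0.2 1.3 0.1 5.4
1.62 0.3 1.5 0.1 6.5
```

```bash
python3 -m inch '[[1,[0.1,0.3,0],0],[1,[0.1,0.6,0],1],[1,[0.2,0.9,0],3],[1,[0.2,1.2,0],5],[1,[0.3,1.5,0],6.5],[1,[0.3,1.5,0],6.5],[1,[0.3,1.5,0],6.5]]'
python3 - <<'E'
from plant import r, viewer
import cv2, numpy as np, pickle
o={}
for n in ('scene','side'): o[n]=dict(im=viewer.snapshot(n),P=viewer.camera_params(n))
pickle.dump(o,open('o2.pkl','wb'))
from ov import *
overlay(o,.6201,-.0163,1.615,-.669,.6116,.1586,'pics/m5.png',dict(scene=(260,155,380,285),side=(260,155,380,285)))
E
```

```text
clock: 6.5
tool_pos: [0.5984, 0.0737, 0.2337]
eef_rot: [0.69, 0.724, 0.001, 0.0]
contact_force: [-0.3, 0.3, -0.9]
opening: 0.004
```

View pics/m5.png

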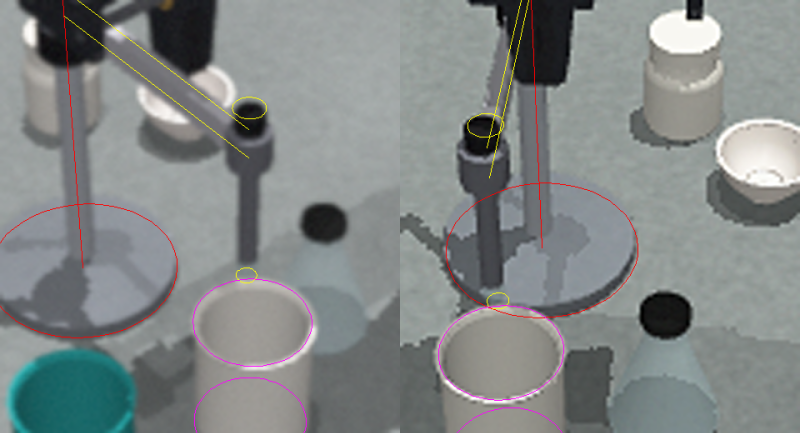

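Run:
```python
from ov import *
o=pickle.load(open('o2.pkl','rb')); S,D=o['scene']['P'],o['side']['P']
f=lambda u,v:(260+u/3.333-.5,155+v/3.333-.5)
for n,a,b in [('cap',(249.5,104),(481,121)),('tip',(247,261),(491,285)),('rim',(255,322),(500.5,353.5))]:
    b=(b[0]-400,b[1]); a,b=f(*a),f(*b)
    t=tri([S,D],[a,b]); d=t.x[:2]-[.6201,-.0163]
    print(n,t.x.round(4),t.fun.round(1),'ang',np.arctan2(d[1],d[0]).round(3),np.hypot(*d).round(4))
    for z in (.09,): 
        if n=='rim': print(onz(S,a,z),onz(D,b,z))
```

```text
cap [0.6141 0.1558 0.2545] [ 0.   0.1  0.  -0.1] ang 1.606 0.1722
tip [0.6148 0.1569 0.1403] [ 0.  0.  0. -0.] ang 1.601 0.1733
rim [0.6112 0.1611 0.0908] [ 0.   0.1  0.  -0. ] ang 1.621 0.1776
[0.61070706 0.16035483 0.09      ] [0.61140092 0.16048041 0.09      ]
```

```bash
python3 -m inch '[[1,[0,-1,0],0],[1,[0,-2.5,0],0],[1,[0,-2.5,-4],0],[1,[0,-2.5,-8],0],[1,[0,-2.5,-12],0],[1,[0,-2.5,-12],0]]'
python3 - <<'E'
from rows import *
print(r.get_state()['q'].round(2))
def lev(ph,r_=.048,off=.0175,z=.2615): return (PX+r_*np.cos(ph)+off*np.sin(ph),PY+r_*np.sin(ph)-off*np.cos(ph),z,ph+np.pi/2)
print(rows([lev(-.669,off=.0475,z=.36),lev(-.669,off=.0475)]))
E
```

```text
clock: 7.2
tool_pos: [0.5764, 0.0724, 0.3597]
eef_rot: [0.69, 0.724, 0.005, 0.004]
contact_force: [0.2, -0.3, 0.1]
opening: 0.006
[-0.4   0.53  0.33  1.58 -0.19  1.05  0.03]
[[np.float64(-15.8), np.float64(4.4), np.float64(-0.0), np.float64(-48.9)], [np.float64(-15.8), np.float64(4.4), np.float64(9.8), np.float64(-48.9)]]
```

```bash
python3 -m inch '[[1,[-3,1,0],-8],[1,[-6,1.5,0],-16],[1,[-9,2.5,0],-24],[1,[-12,3.5,0],-32],[1,[-14,4,0],-40],[1,[-15.8,4.4,0],-48.9],[1,[-15.8,4.4,0],-48.9],[1,[-15.8,4.4,4],-48.9],[1,[-15.8,4.4,7],-48.9],[1,[-15.8,4.4,9.8],-48.9],[1,[-15.8,4.4,9.8],-48.9]]';  python3 - <<'E'
from plant import r, viewer
import cv2, numpy as np, pickle
o={}
for n in ('scene','side'): o[n]=dict(im=viewer.snapshot(n),P=viewer.camera_params(n))
pickle.dump(o,open('o3.pkl','wb'))
from ov import *
overlay(o,.6201,-.0163,1.606,-.669,.6116,.1586,'pics/m6.png',dict(scene=(220,85,380,285),side=(240,85,400,285)))
from rows import *
def lev(ph,r_=.048,off=.0175,z=.2615): return (PX+r_*np.cos(ph)+off*np.sin(ph),PY+r_*np.sin(ph)-off*np.cos(ph),z,ph+np.pi/2)
for ph in [-.669]+list(np.arange(-.6,.5,.1)): print(round(ph,2),*map(float,rows([lev(ph)])[0]))
E
```

```text
clock: 8.3
tool_pos: [0.6215, -0.0812, 0.2517]
eef_rot: [0.329, 0.944, -0.0, -0.004]
contact_force: [0.2, 0.2, -0.1]
opening: 0.007
-0.67 -0.4 3.2 -0.6 -0.1
-0.6 -0.5 3.5 -0.6 -4.0
-0.5 -0.6 4.0 -0.6 -9.8
-0.4 -0.7 4.5 -0.6 -15.5
-0.3 -0.7 5.0 -0.6 -21.2
-0.2 -0.6 5.5 -0.6 -26.9
-0.1 -0.5 6.0 -0.6 -32.7
-0.0 -0.4 6.5 -0.6 -38.4
0.1 -0.2 7.0 -0.6 -44.1
0.2 0.0 7.5 -0.6 -49.9
0.3 0.3 7.9 -0.6 -55.6
0.4 0.6 8.3 -0.6 -61.3
```

View pics/m6.png

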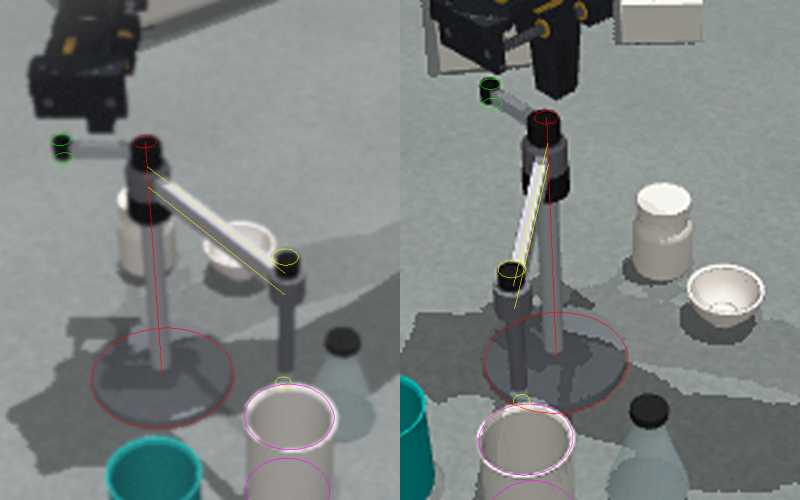

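```bash
python3 -m inch '[[1,[0,0,0],0],[1,[0,0,0],0]]';  cat >> rows.py <<'E'
def lev(ph,r_=.048,off=.0175,z=.2615): return (PX+r_*np.cos(ph)+off*np.sin(ph),PY+r_*np.sin(ph)-off*np.cos(ph),z,ph+np.pi/2)
E
python3 - <<'E'
from rows import *
for ph in [-.669]+list(np.arange(-.6,.5,.1)): print(round(ph,2),*map(float,rows([lev(ph)])[0]))
E
```

```text
clock: 8.6
tool_pos: [0.6252, -0.0834, 0.2575]
eef_rot: [0.329, 0.944, 0.001, 0.002]
contact_force: [0.0, -0.6, 0.8]
opening: 0.005
-0.67 -0.2 3.2 -0.4 -0.1
-0.6 -0.3 3.5 -0.4 -4.0
-0.5 -0.5 4.0 -0.4 -9.7
-0.4 -0.5 4.5 -0.4 -15.5
-0.3 -0.5 5.0 -0.4 -21.2
-0.2 -0.5 5.6 -0.4 -26.9
-0.1 -0.4 6.1 -0.4 -32.7
-0.0 -0.3 6.6 -0.4 -38.4
0.1 -0.1 7.0 -0.4 -44.1
0.2 0.1 7.5 -0.4 -49.9
0.3 0.4 7.9 -0.4 -55.6
0.4 0.7 8.3 -0.4 -61.3
```

```bash
python3 -m inch '[[1,[0,1.5,0],0],[1,[-0.2,2.7,0],0],[1,[-0.2,3.2,0],0],[1,[-0.3,3.5,0],-4],[1,[-0.4,4,0],-9.7],[1,[-0.5,4.5,0],-15.5],[1,[-0.5,5,0],-21],[1,[-0.4,5.6,0],-27],[1,[-0.3,6.1,0],-33],[1,[-0.2,6.6,0],-38.5],[1,[-0.1,7,0],-44],[1,[0.1,7.5,0],-50],[1,[0.1,7.5,0],-50],[1,[0.1,7.5,0],-50]]';  python3 - <<'E'
from plant import r, viewer
o={}
for n in ('scene','side'): o[n]=dict(im=viewer.snapshot(n),P=viewer.camera_params(n))
from ov import *
pickle.dump(o,open('o4.pkl','wb'))
overlay(o,.6201,-.0163,1.606,.2,.6116,.1586,'pics/m7.png',dict(scene=(220,85,380,285),side=(240,85,400,285)))
from rows import *
for ph in [.2,.25,.3,.35,.4,.45,.5]: print(round(ph,2),*map(float,rows([lev(ph)])[0]))
E
```

```text
clock: 10.0
tool_pos: [0.6701, -0.0239, 0.2556]
eef_rot: [-0.1, 0.995, 0.0, 0.0]
contact_force: [0.3, -0.0, -0.4]
opening: 0.007
0.2 -0.1 -0.0 -0.6 0.1
0.25 -0.2 0.2 -0.6 -2.8
0.3 -0.2 0.5 -0.6 -5.7
0.35 -0.3 0.7 -0.6 -8.5
0.4 -0.3 1.0 -0.6 -11.4
0.45 -0.4 1.2 -0.6 -14.2
0.5 -0.4 1.5 -0.6 -17.1
```

View pics/m7.png

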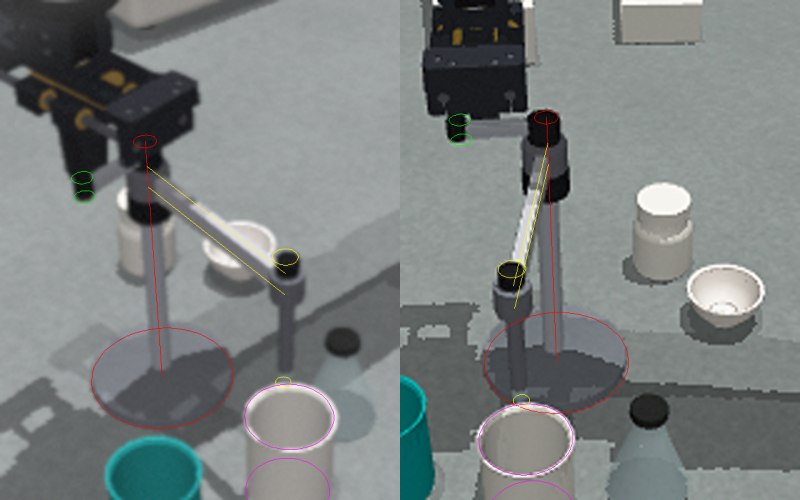

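The lever has reached about 0.18 rad (world) and the arm hasn't moved. Next I push to the stop while watching the force.

```bash
python3 -m inch '[[1,[-0.1,0.2,-0.2],-3],[1,[-0.2,0.5,-0.3],-6],[1,[-0.2,0.7,-0.3],-8.5],[1,[-0.2,0.9,-0.3],-11],[1,[-0.2,0.9,-0.3],-11]]';python3 -m inch '[[1,[0,0.1,0],0],[1,[0,0.2,0],0],[1,[0,0.2,0],0]]';  python3 - <<'E'
from plant import r, viewer
o={}
for n in ('scene','side'): o[n]=dict(im=viewer.snapshot(n),P=viewer.camera_params(n))
from ov import *
pickle.dump(o,open('o5.pkl','wb'))
overlay(o,.6201,-.0163,1.606,.4,.6116,.1586,'pics/m8.png',dict(scene=(220,85,380,285),side=(240,85,400,285)))
E
```

```text
clock: 10.6
tool_pos: [0.6705, -0.0157, 0.2588]
eef_rot: [-0.195, 0.981, -0.001, 0.0]
contact_force: [1.9, -1.6, -0.6]
opening: 0.006
clock: 10.9
tool_pos: [0.6704, -0.0155, 0.2588]
eef_rot: [-0.195, 0.981, -0.002, 0.001]
contact_force: [4.9, -3.9, -2.8]
opening: 0.004
```

View pics/m8.png

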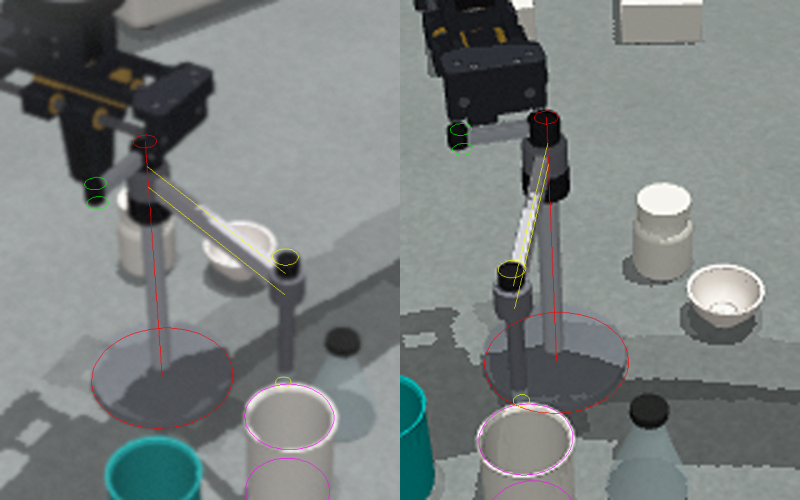

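```bash
python3 -m inch '[[1,[0.2,0.2,0],0],[1,[0.2,0.4,0],0],[1,[0.2,0.4,0],0],[1,[0.2,0.4,0],0]]'
```

```text
clock: 11.4
tool_pos: [0.6693, -0.0156, 0.2593]
eef_rot: [-0.193, 0.981, -0.004, 0.003]
contact_force: [9.7, -9.2, -2.1]
opening: 0.0
```

The force doubled to about 13 N with no motion, so the lever is at its stop. Backing off and lifting.

```bash
python3 -m inch '[[1,[-0.2,-0.5,0],0],[1,[-0.2,-1.5,0],0],[1,[-0.2,-3,0],0],[1,[-0.2,-3,0],0],[1,[-0.2,-3,-4],0],[1,[-0.2,-3,-8],0],[1,[-0.2,-6,-12],0],[1,[-0.2,-10,-15],0],[1,[-0.2,-10,-15],0],[1,[-0.2,-10,-15],0],[1,[-0.2,-10,-15],0]]'
python3 - <<'E'
from plant import r, viewer
o={}
for n in ('scene','side'): o[n]=dict(im=viewer.snapshot(n),P=viewer.camera_params(n))
from ov import *
pickle.dump(o,open('o6.pkl','wb'))
overlay(o,.6201,-.0163,1.606,.385,.6116,.1586,'pics/m9.png',dict(scene=(220,85,380,285),side=(240,85,400,285)))
E
```

```text
clock: 12.5
tool_pos: [0.7054, -0.1, 0.4072]
eef_rot: [-0.197, 0.98, 0.001, -0.001]
contact_force: [0.3, -0.5, -0.3]
opening: 0.004
```

View pics/m9.png

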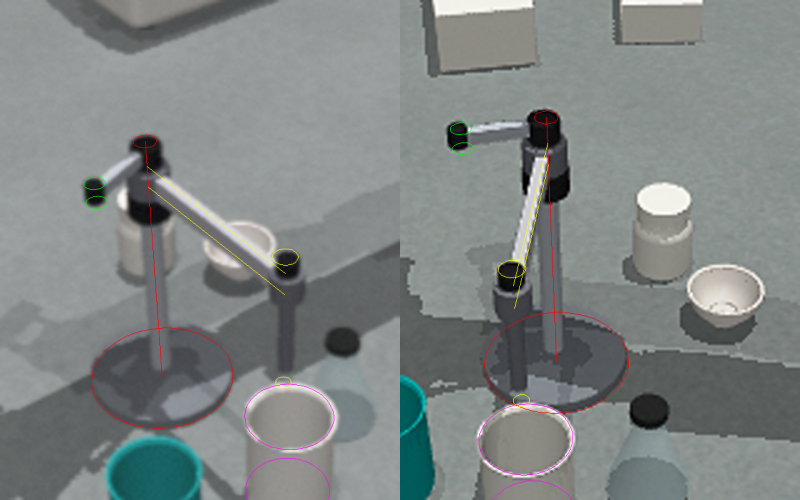

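Run:
```python
from plant import r
print(r.finish_job(), r.get_state()['clock'])
```

```text
the job is handed in; nothing more can be done
the job is handed in; nothing more can be done
```

The job is done and handed in at about 12.6 s of the 53 s allowed; handing in gave no verdict.

**What I did:** With the gripper shut, I pushed the bar about 66° clockwise, in stages, until the probe was over the white beaker. I then pushed the lock lever anticlockwise to its stop, backed off and lifted clear.

**Last checks:**
- **Probe:** measured right after the arm push, its tip was about 5 mm from the centre of the beaker's mouth (limit 16 mm). By eye, neither had moved in the final picture.
- **Lever:** it turned about 1.05 rad from where it started. At the end the force rose to about 13 N with no further motion, so it is at its stop. It stayed there after I released it.
- **Vessels:** none of the four looks shifted. The beaker still matches its first outline, and the gripper ended about 0.15 m above the stand, touching nothing.

**One disagreement:** the images put the probe tip about 12–15 mm higher than the 125 mm given. I didn't resolve it; only the horizontal position is judged.

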